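Shuffle the red sample carrier into the tablet reader

ROBOT

A 7-joint arm with a two-finger parallel gripper is mounted at the origin on the work surface. World frame = base frame: x ahead of the robot, y to its left, z up, the work surface at z = 0. Lengths are in m, angles in rad, forces in N, time in s.
With the tool pointing down it reaches from about 0.4 to 0.875 m from the base axis. Payload 19.3 kg.
Tool frame: the origin (TCP) lies midway between the tips of the shut fingers; the grasp point (between the pads) lies 19 mm behind it; x points along the fingers, y is the direction in which the jaws open and shut, and the axes are right-handed (so a half turn about x gives the same grasp; the last joint's range is limited). The gripper opens to 85 mm and grips with 20 to 120 N. Pads are 22 mm wide; open, the fingers measure 114 mm over their backs; the gripper's body (76 mm by 85 mm) begins 54 mm behind the grasp point. The pads swing forward as they close: fully open they stand 13 mm farther back than shut.
Start: joints at [1.165, 0.521, -0.036, 1.599, 0.021, 1.021, -0.113], TCP at [0.206, -0.59, 0.231] pointing down, gripper open.
Joint ranges: [-2.91, 2.91], [-0.3, 2.13], [-1.5, 1.42], [0.17, 2.43], [-1.26, 4.41], [0.16, 1.93], [-2.52, 2.52]. Speed limits (rad/s): [1.89, 1.89, 2.39, 2.39, 3.01, 3.01, 3.01].

INTERFACE

Orientations are given as a 3x3 rotation matrix whose columns are the frame's x, y, z axes.
In Python, from cell import manip, effector, eyes gives the robot as it stands. Calls block until the motion is done:
- manip.goto(position, orientation): joint-space move of the TCP to a pose.
- manip.move_l(position, ori=None, speed=0.15, threshold=None): straight line of the TCP; ori=None keeps the orientation; speed is the mean speed in m/s. With threshold (N) it stops when the force on the tool has changed by that much, and returns True; else False.
- manip.goto_joints(angles): joint-space move.
- effector.move_gripper(opening): opening from 0.0 (shut) to 1.0 (fully open); the grip force is fixed at half the most; returns when the fingers have stopped.
- manip.wait(seconds).
- manip.solve_ik(position, orientation): joint angles nearest the present ones, or None.
- eyes.read_camera(name): name is "scene" or "side" or "wrist"; returns a dict with "img" (400x640x3 uint8, red, green, blue), "fovy" (degrees; the focal length in pixels is half the picture's height over the tangent of half this angle, whatever the lens; pixels are square), "cx", "cy" (the principal point, pixels), "cam_to_world" (4x4, takes a point from camera to world coordinates); the wrist camera has in their place "tool_from_camera" (4x4, takes a point from camera to tool coordinates, whose origin is the TCP and whose axes are the tool frame's). Camera axes: x right, y down, z forward; pixel columns grow to the right and rows downward; lengths in m; the calibration is good to about 2 mm. A picture is of the moment at which its call begins: read the wrist's pose just before it. There is no depth.
A pose or a line that the arm cannot do raises manip.PlanningError and nothing moves.
- manip.job_done(): hands the job in, once; it reports no verdict.
Readings, each from a call of its own:
- manip.current_clock(): time.
- manip.current_qpos(): joint angles.
- manip.current_joint_vel(): joint speeds.
- manip.current_joint_efforts(): joint torques, N m.
- manip.current_eef_pos(): TCP position.
- manip.current_tool_rot(): TCP orientation.
- manip.current_ft_force(): force on the tool from outside, world axes, zero at the start.
- manip.current_moment(): the same for the moment, N m.
- manip.current_gripper_width(): opening from 0.0 (shut) to 1.0 (fully open).
Only numpy, scipy, OpenCV 4.12 (cv2) and the standard library are available. Lean on these libraries where they do the work, as an engineer would, in place of code of your own. Each camera call takes 0.05 s, during which the arm holds its last target.

TASK

On the pharmacy counter, bring the red sample carrier into the reader bay of the sliding tray and push it gently home against the stop, so that the orange switch pin is pushed in and the clear cell stands in the light path; the green carrier is in the way, so work the carriers round, sliding one after another into the empty place. Keep the carriers flat in the tray at all times (slide them, never lift them), do not ram the stop, finish with the green and yellow carriers lying flat in the four-place well, and leave the jar, the carton and the spatula about where they are.

Things in the scene. Friction and masses are not known exactly. Their poses are not given: they have to be found in the camera images.
- tray: white tray, grey walls, fixed. Origin: on the counter under the middle of its square well; the reader bay leads out to its +x. Floor top 6 mm, wall tops 18 mm above the counter, walls 8 mm thick. Well 118 x 118 mm inside, four places without walls between, centred at x, y = +-30 mm. Start: green at (30, 30), (-30, -30) empty, red and yellow at (-30, 30) and (30, -30), either way round
- free_place (a point): centre of the place that is empty at the start, tray (-30, -30) mm, on the tray floor (pale dot). Carriers have 6 mm of play in all across the well and 3 mm across the bay
- bay_mouth (a point): middle of the reader bay's mouth, on the tray floor, at tray x = 59, y = 29.5 mm; axes as the tray. The bay is 59 mm wide inside (tray y 0 to 59) and runs to +x from here, in line with the (-30, 30) and (30, 30) places: its y = 59 wall is one straight line with the well's wall; the inner corner of its mouth is rounded (4 mm)
- reader: black scale block, fixed at the bay's far end (origin: underside, tray x = 168, y = 29.5 mm). It carries a grey U-shaped carriage with a black stop, clamped rigidly at an unknown spot: stop face between tray x = 116 and 132 mm, so the red post ends at x 78 to 94, to be found by touch or eye. Over 40 N is ramming. U arms 42 to 52 mm either side of the bay's middle, tops 52 mm high
- switch (a joint): orange pin, 8 mm across, that stands 6 mm out of the stop's face towards the incoming carrier: 0 m = out, 0.006 m = pushed in flush with the stop's face, which then takes the load. Its spring is very light (0.05 to 0.3 N), so it cannot be felt and does not push a carrier back. The light path crosses 10 mm before the stop's face, where the clear cell of a carrier touching the stop stands (the U's arms begin 15 mm before the face)
- red_grip (a point): red carrier, the one to be read: red block 56 x 56 x 16 mm, 250 g, lying flat on the tray floor; on it a black grip post 14 x 14 mm, 30 tall (top 46 mm above the underside) and a clear cell (10 x 30 x 18 mm, centre 28 mm ahead, +x, of the post). Point: the post's centre, 31 mm above the underside, 10 mm behind (-x) the block's centre. Axes as the tray's
- green_grip (a point): green carrier, starts in the way: green block 56 x 56 x 16 mm, 250 g, lying flat on the tray floor; on it a black grip post 14 x 14 mm, 30 tall (top 46 mm above the underside) and a clear cell (10 x 30 x 18 mm, centre 28 mm ahead, +x, of the post). Point: the post's centre, 31 mm above the underside, 10 mm behind (-x) the block's centre. Axes as the tray's
- yellow_grip (a point): yellow carrier, beside the free place: yellow block 56 x 56 x 16 mm, 250 g, lying flat on the tray floor; on it a black grip post 14 x 14 mm, 30 tall (top 46 mm above the underside) and a clear cell (10 x 30 x 18 mm, centre 28 mm ahead, +x, of the post). Point: the post's centre, 31 mm above the underside, 10 mm behind (-x) the block's centre. Axes as the tray's
- amber_mid (a point): middle of the amber jar with white cap, 40 mm across, 70 mm tall, a bystander beside the tray
- carton_mid (a point): middle of the small white and green medicine carton, 36 x 70 x 22 mm, a bystander beside the reader bay
- spatula_mid (a point): the tablet spatula, about 150 mm long, lying beside the tray, a bystander
Things that resemble listed ones, but are neither listed nor needed, are in the scene too. Of the things like the part that bears green_grip, leave any that is blue, pink or purple; of the rest the smaller one is meant.

How it is judged:
By the outcome, as a careful person would: the job done as asked, in the order asked, and still so for the second after the job is handed in, with the robot touching nothing.
It also fails if it takes over 72 s, if anything falls off the work surface, if the arm or the gripper's body presses on something with over 40 N, if the wrist force passes 120 N, or if a joint passes its speed limit or range.

## Working session

There is one attempt and no reset: what is moved stays moved. The work goes in short steps, each a Python script; the robot and the scene stay as the last script left them, time stands still between calls to the robot, and variables do not carry over. Pictures are saved under pics/ and viewed, and the job is handed in when it is done.

```bash
ls; mkdir -p pics; cat > h.py <<'E'
import numpy as np, cv2
from cell import manip, effector, eyes
def K(c):
    f=200/np.tan(np.radians(c["fovy"])/2); return f
def snap(n,fn):
    c=eyes.read_camera(n); cv2.imwrite("pics/"+fn,c["img"][:,:,::-1]); return c
def ray(c,u,v,T=None):
    T=c["cam_to_world"] if T is None else T
    T=np.array(T); f=K(c); d=T[:3,:3]@np.array([(u-c["cx"])/f,(v-c["cy"])/f,1.]); return T[:3,3],d
def onz(c,u,v,z,T=None):
    o,d=ray(c,u,v,T); return o+d*(z-o[2])/d[2]
def proj(c,p,T=None):
    T=np.array(c["cam_to_world"] if T is None else T); q=T[:3,:3].T@(np.array(p)-T[:3,3]); f=K(c); return c["cx"]+f*q[0]/q[2], c["cy"]+f*q[1]/q[2]
E
python3 - <<'E'
from h import *
import pickle
d={}
for n in ["scene","side","wrist"]:
    c=snap(n,n+"0.png"); d[n]=c; print(n,c["fovy"],c["cx"],c["cy"],np.round(c.get("cam_to_world",c.get("tool_from_camera")),3).tolist())
d["pos"]=manip.current_eef_pos(); d["rot"]=manip.current_tool_rot(); print(d["pos"],d["rot"],manip.current_clock())
pickle.dump(d,open("d0.pkl","wb"))
E
```

```text
pics
scene 52.13379544551617 317.984073234516 196.7208975277045 [[-0.597, 0.648, -0.473, 0.956], [0.802, 0.486, -0.346, 0.369], [0.006, -0.587, -0.81, 0.707], [0.0, 0.0, 0.0, 1.0]]
side 57.01072484729311 321.7933410476074 194.40271755553667 [[0.738, -0.418, 0.529, 0.149], [-0.674, -0.448, 0.587, -0.368], [-0.009, -0.79, -0.613, 0.525], [0.0, 0.0, 0.0, 1.0]]
wrist 59.92974077479834 317.8808162752934 198.90748882143706 [[-0.001, -0.303, 0.953, -0.143], [1.0, 0.001, 0.001, 0.001], [-0.001, 0.953, 0.303, -0.077], [0.0, 0.0, 0.0, 1.0]]
[ 0.20584255 -0.58987248  0.23086832] [[-3.59792259e-04  3.29535724e-01 -9.44143039e-01]
 [ 7.82139497e-04 -9.44142718e-01 -3.29535910e-01]
 [-9.99999629e-01 -8.57016031e-04  8.19523369e-05]] 0.15
```

View pics/scene0.png

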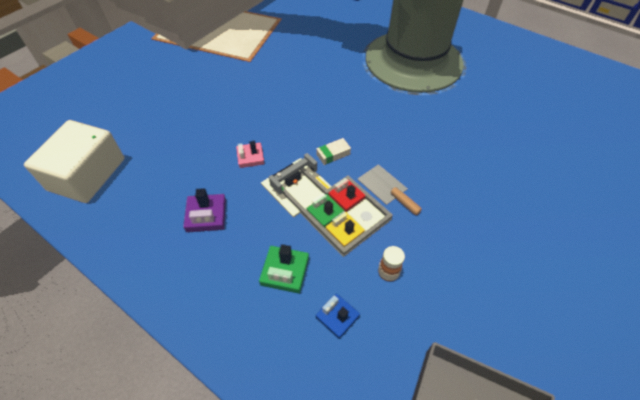

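View pics/side0.png

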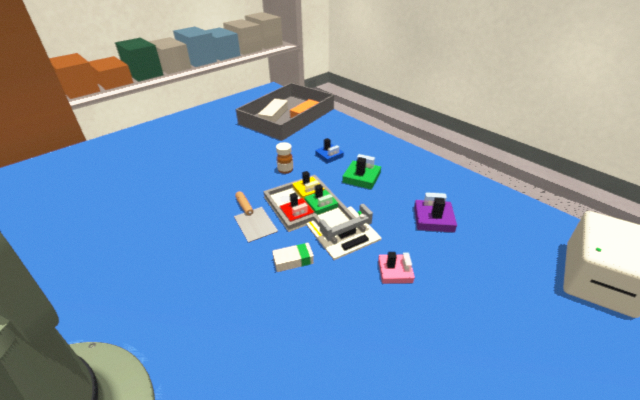

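View pics/wrist0.png

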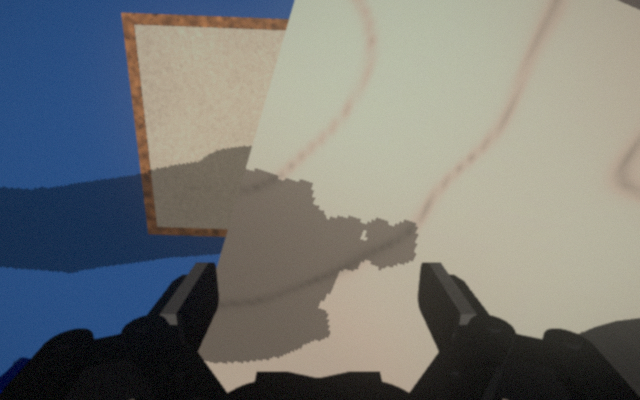

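The images show yellow in line with the bay at (-30,30), green at (30,30), red at (30,-30), and the empty place at about scene px (366,216). Next I'll get a rough tray position from the red, green and yellow masks, then take a wrist view.

```bash
python3 - <<'E'
from h import *
import pickle
d=pickle.load(open("d0.pkl","rb"))
for n in ["scene","side"]:
    c=d[n]; hsv=cv2.cvtColor(c["img"],cv2.COLOR_RGB2HSV)
    for nm,lo,hi in [("red",0,6),("yel",20,32),("grn",55,70)]:
        m=cv2.inRange(hsv,(lo,150,80),(hi,255,255))
        k,l,s,ce=cv2.connectedComponentsWithStats(m)
        for i in range(1,k):
            if s[i,4]>60: print(n,nm,s[i],ce[i].round(1),onz(c,*ce[i],0.018).round(3))
    S={"scene":(230,120,430,270),"side":(220,150,420,290)}[n]
    cv2.imwrite(f"pics/{n}_z.png",cv2.resize(c["img"][S[1]:S[3],S[0]:S[2],::-1],None,fx=4,fy=4,interpolation=cv2.INTER_CUBIC))
E
```

```text
scene red [329 187  36  24 402] [346.3 197.6] [0.519 0.123 0.018]
scene yel [326 215  38  31 497] [344.6 231.1] [0.588 0.165 0.018]
scene grn [308 197  34  28 299] [324.1 212.9] [0.578 0.108 0.018]
scene grn [260 247  48  43 912] [285.9 267.6] [0.718 0.123 0.018]
side red [280 202  34  19 237] [294.  211.4] [0.504 0.115 0.018]
side yel [293 180  23  19 194] [301.5 188.9] [0.567 0.165 0.018]
side grn [343 162  37  26 537] [361.3 175.8] [0.705 0.107 0.018]
side grn [305 194  33  19 259] [319.3 203.7] [0.56  0.098 0.018]
side grn [297 244  13  21 154] [303.7 254. ] [0.44  0.008 0.018]
```

View pics/scene_z.png

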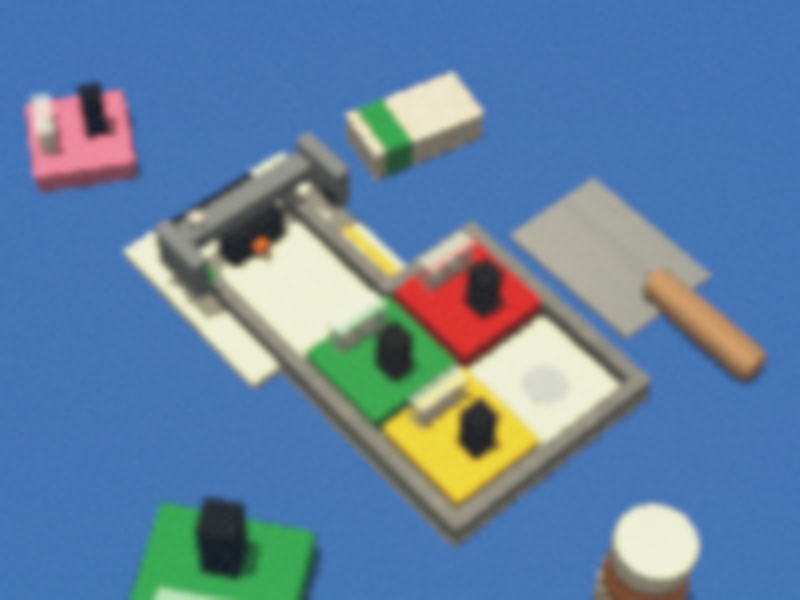

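View pics/side_z.png

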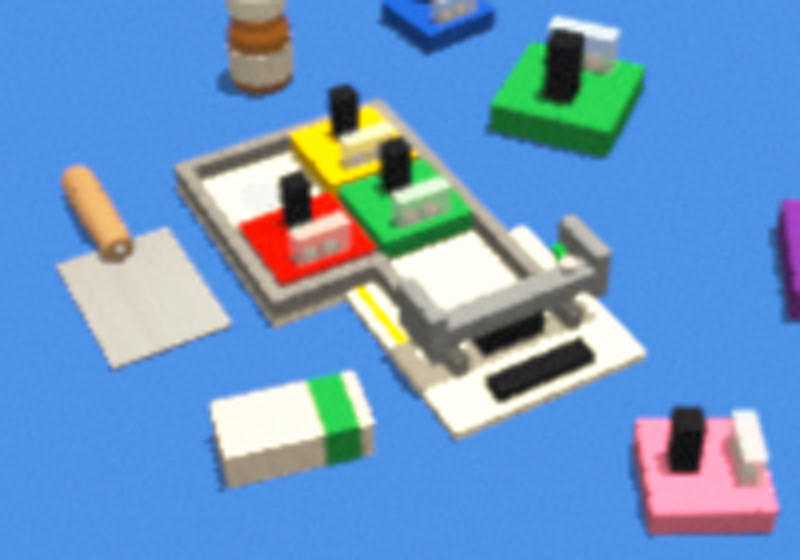

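```bash
cat >> h.py <<'E'
def RR(yaw,s=1):
    x=np.array([0,0,-1.]); y=s*np.array([-np.sin(yaw),np.cos(yaw),0]); return np.c_[x,y,np.cross(x,y)]
E
python3 - <<'E'
from h import *
import pickle
yaw=np.radians(-97.5)
for s in (1,-1):
  for p in ([0.535,0.14,0.13],[0.52,0.02,.028],[0.565,0.17,.028]): 
    q=manip.solve_ik(p,RR(yaw,s)); print(s,None if q is None else np.round(q,2))
R=RR(yaw,1)
c0=np.array([0.530,0.12,0])
p=c0+np.array([0,0,0.2])-0.077*0*R[:,2]
manip.goto(p,R)
pos,rot=manip.current_eef_pos(),manip.current_tool_rot()
c=snap("wrist","w1.png"); T=np.eye(4);T[:3,:3]=rot;T[:3,3]=pos
c["T"]=T@c["tool_from_camera"]; pickle.dump(c,open("w1.pkl","wb")); print(pos,manip.current_clock(),c["T"].round(3))
E
```

```text
1 [ 0.13  0.63 -0.7   1.86  0.53  0.85 -0.96]
1 [ 0.13  0.7  -0.39  1.99  0.49  0.54 -0.73]
1 [-0.07  0.78 -0.47  1.81  0.53  0.68 -0.97]
-1 [ 0.44  0.9  -1.28  1.84  0.95  1.18  1.84]
-1 [-0.67  0.86  0.75  2.03 -0.99  0.66 -2.52]
-1 [ 0.37  1.16 -1.28  1.78  1.21  1.23  1.72]
[0.53022817 0.11915216 0.19991549] 2.95 [[ 0.991 -0.125 -0.039  0.54 ]
 [-0.131 -0.944 -0.302  0.195]
 [ 0.001  0.305 -0.952  0.343]
 [ 0.     0.     0.     1.   ]]
```

View pics/w1.png

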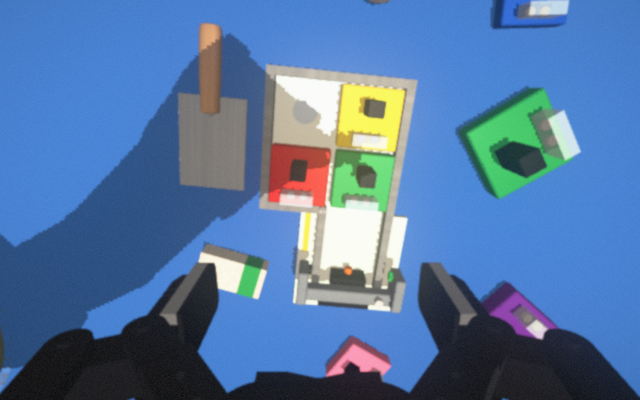

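The wrist view shows the tray with its wall corners near (267,66), (417,79) and (261,208). The stop and orange pin are near (347,272). I'll zoom in to measure.

```bash
python3 - <<'E'
from h import *
im=cv2.imread("pics/w1.png")
cv2.imwrite("pics/w1a.png",cv2.resize(im[55:205,250:430],None,fx=4.4,fy=4,interpolation=cv2.INTER_CUBIC)[:600,:800]) if 0 else cv2.imwrite("pics/w1a.png",cv2.resize(im[58:218,245:435],None,fx=4,fy=4,interpolation=cv2.INTER_CUBIC)[:600])
cv2.imwrite("pics/w1b.png",cv2.resize(im[200:320,270:430],None,fx=5,fy=5,interpolation=cv2.INTER_CUBIC))
E
```

```text
(no output)
```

View pics/w1a.png

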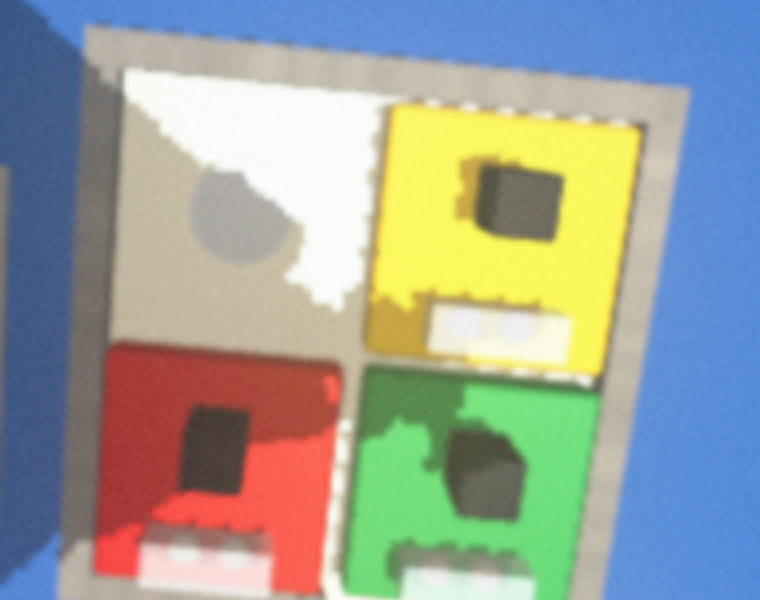

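View pics/w1b.png

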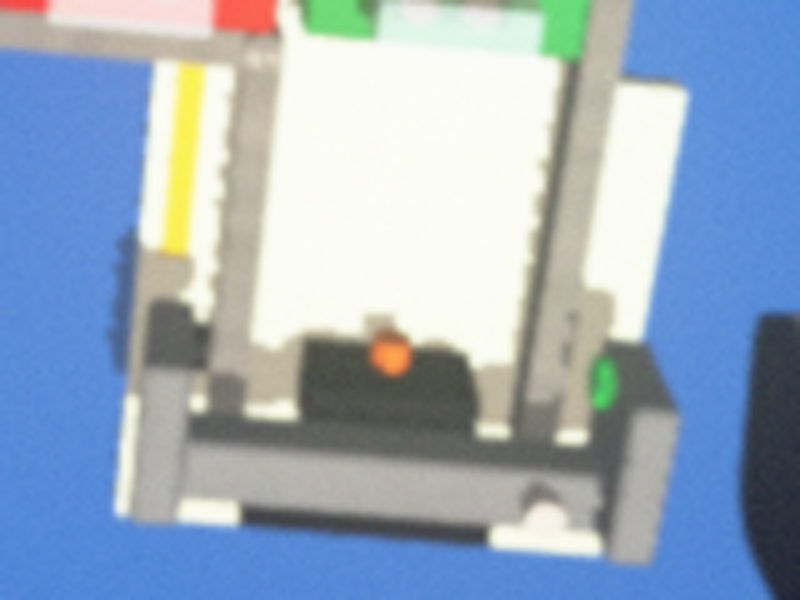

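```bash
python3 - <<'E'
from h import *
import pickle
c=pickle.load(open("w1.pkl","rb")); T=c["T"]
# gradient-based edge refinement along given segment (wall/blue boundary) using blue-ness
im=c["img"].astype(float); b=cv2.GaussianBlur(im[:,:,2]-im[:,:,0],(3,3),0)
def edge(p0,p1,h=5,n=40):
    p0,p1=np.array(p0),np.array(p1); d=(p1-p0)/np.linalg.norm(p1-p0); nn=np.array([-d[1],d[0]]); out=[]
    for t in np.linspace(.04,.96,n):
        q=p0+t*(p1-p0); ss=np.arange(-h,h+.01,.25); P=q+ss[:,None]*nn
        v=cv2.remap(b.astype(np.float32),P[:,0].astype(np.float32)[None],P[:,1].astype(np.float32)[None],cv2.INTER_LINEAR)[0]
        g=np.abs(np.diff(v)); 
        if g.max()>3:
            i=g.argmax(); w=g[max(0,i-3):i+4]; s=(ss[max(0,i-3):i+4][:len(w)]*w).sum()/w.sum()+.125; out.append(q+s*nn)
    W=np.array([onz(c,*p,0.018,T)[:2] for p in out])
    l=cv2.fitLine(W.astype(np.float32),cv2.DIST_HUBER,0,1e-4,1e-4).ravel(); r=np.abs((W-l[2:])@np.array([-l[1],l[0]])); print(len(W),"rms %.2f mm"%(np.median(r)*1e3), "ang",np.degrees(np.arctan2(l[1],l[0])).round(2)); return l
A=lambda x,y:((x+.5)/4-.5+245,(y+.5)/4-.5+58)
B=lambda x,y:((x+.5)/5-.5+270,(y+.5)/5-.5+200)
L=edge(A(85,25),A(58,600)); Tp=edge(A(85,25),A(690,88)); Rt=edge(A(690,88),A(603,600)); Bt=edge(A(60,600),B(155,62))
def X(a,b):
    M=np.c_[a[:2],-b[:2]]; t=np.linalg.solve(M.astype(float),b[2:]-a[2:]); return a[2:]+t[0]*a[:2]
c1,c2,c3,c4=X(L,Tp),X(Rt,Tp),X(L,Bt),X(Rt,Bt)
for k in (c1,c2,c3,c4): print(k.round(4))
print([np.linalg.norm(u-v).round(4) for u,v in ((c1,c2),(c1,c3),(c2,c4),(c3,c4))], "want .134")
print("centre",np.mean([c1,c2,c3,c4],0))
# posts
for nm,(x,y) in dict(Y=(521,203),).items(): pass
E
```

```text
40 rms 0.18 mm ang 76.84
40 rms 0.09 mm ang -13.2
40 rms 0.16 mm ang 76.89
40 rms 0.17 mm ang -13.43
[0.4973 0.2216]
[0.6282 0.1909]
[0.4667 0.0907]
[0.5976 0.0594]
[np.float64(0.1344), np.float64(0.1344), np.float64(0.135), np.float64(0.1346)] want .134
centre [0.54743423 0.14063755]
```

```bash
cat >> h.py <<'E'
YAW=np.radians(-103.15); C=np.array([0.5474,0.1406])
def W(x,y,z):  # tray mm -> world m (z m above counter)
    c,s=np.cos(YAW),np.sin(YAW); return np.array([C[0]+(c*x-s*y)/1e3,C[1]+(s*x+c*y)/1e3,z])
def Tr(p):
    d=(np.array(p)[:2]-C)*1e3; c,s=np.cos(YAW),np.sin(YAW); return np.array([c*d[0]+s*d[1],-s*d[0]+c*d[1]])
E
python3 - <<'E'
from h import *
import pickle
d=pickle.load(open("d0.pkl","rb"));w=pickle.load(open("w1.pkl","rb")); d["wrist"]=w
for n,S,k in (("scene",(260,140,420,260),5),("side",(250,160,410,270),5),("wrist",(245,55,435,205),4)):
    c=d[n]; T=c.get("cam_to_world",w["T"]); im=cv2.resize(c["img"][S[1]:S[3],S[0]:S[2],::-1],None,fx=k,fy=k,interpolation=cv2.INTER_CUBIC)
    def dot(p,col):
        u,v=proj(c,p,T); cv2.circle(im,(int((u-S[0]+.5)*k),int((v-S[1]+.5)*k)),3,col,-1)
    for x,y in ((67,67),(67,-67),(-67,67),(-67,-67)): dot(W(x,y,.018),(255,0,255))
    for x,y in ((-30,-30),): dot(W(x,y,.006),(255,0,255))
    for x,y in ((-40,30),(20,30),(20,-30)): 
        dot(W(x,y,.052),(255,0,255)); 
    for s in (116,124,132): dot(W(s,29.5,.018),(255,0,255))
    cv2.imwrite(f"pics/{n}_p.png",im)
# stop: pin pixel
print(Tr(onz(w,347,270.5,.018,w["T"])), [Tr(onz(w,270+x/5,200+430/5,.006,w["T"])) for x in (305,470)])
E
```

```text
[127.59618399  28.72883911] [array([155.12701707,  15.26410331]), array([151.54656733,  51.68300746])]
```

View pics/scene_p.png

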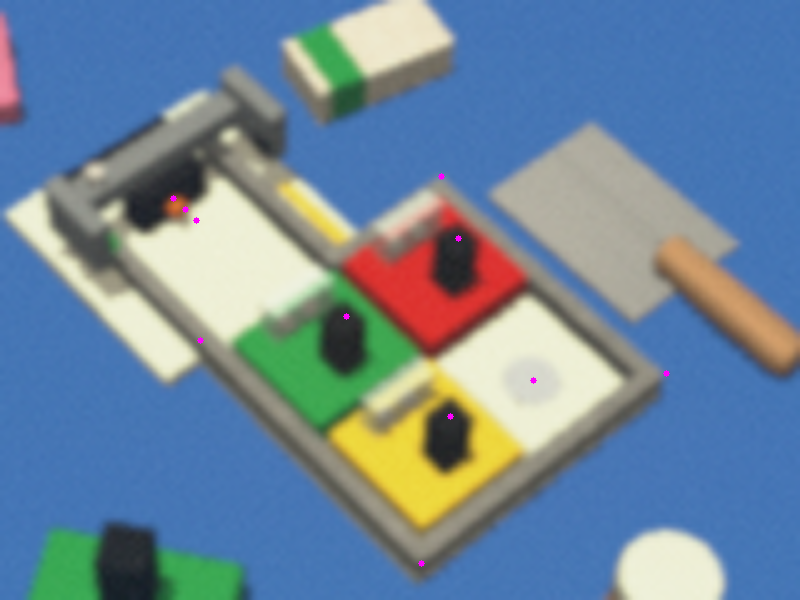

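View pics/side_p.png

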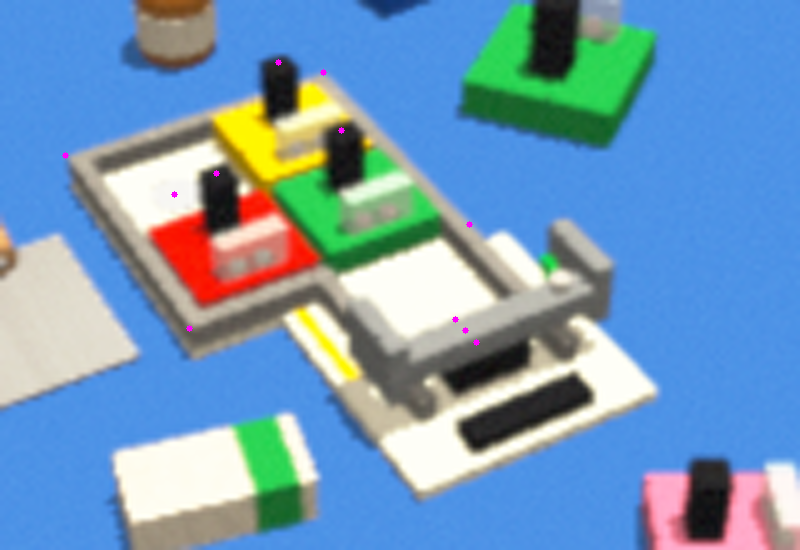

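View pics/wrist_p.png

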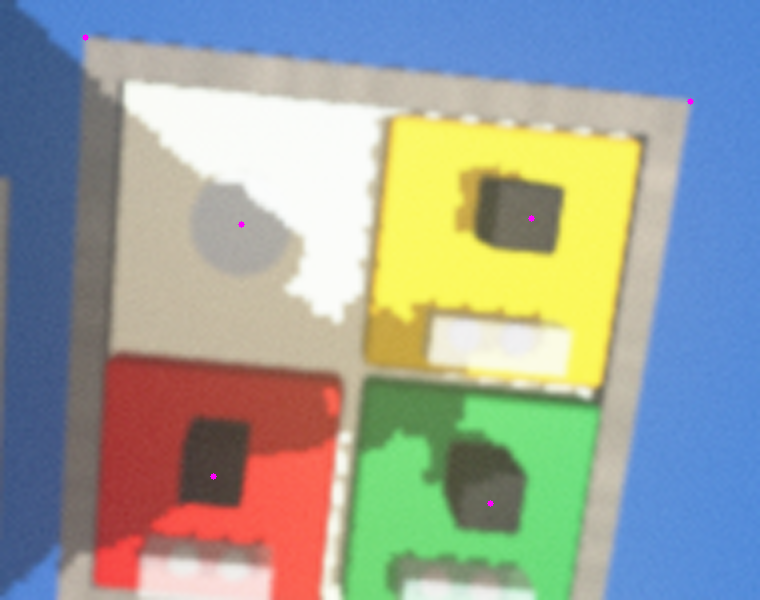

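The tray fit agrees with the sizes given: sides 134.4 mm against 134. The other cameras agree to about 1 px. Now I'll grip yellow.

```bash
cat >> h.py <<'E'
R=RR(YAW,1); ZG=0.027
def st(m): print(m,"tray",Tr(manip.current_eef_pos()).round(2),"z",round(manip.current_eef_pos()[2]*1e3,2),"F",manip.current_ft_force().round(2),"w",round(manip.current_gripper_width(),3),"t",round(manip.current_clock(),2))
def grip(x,y,op=0.42):
    manip.goto(W(x,y,0.085),R); effector.move_gripper(op); st("above")
    hit=manip.move_l(W(x,y,ZG),R,speed=0.08,threshold=6); st("down hit=%s"%hit)
    if hit: raise SystemExit
    effector.move_gripper(0.0); st("gripped")
def slide(x,y,speed=0.05,th=6):
    hit=manip.move_l(W(x,y,ZG),R,speed=speed,threshold=th); st("slide hit=%s"%hit); return hit
def release(op=0.42):
    effector.move_gripper(op); st("released"); p=manip.current_eef_pos(); manip.move_l([p[0],p[1],0.085],R,speed=0.12)
def wsnap(fn):
    pos,rot=manip.current_eef_pos(),manip.current_tool_rot(); c=snap("wrist",fn); T=np.eye(4);T[:3,:3]=rot;T[:3,3]=pos; c["T"]=T@c["tool_from_camera"]; return c
E
python3 - <<'E'
from h import *
grip(-39.5,29.5)
snap("side","g1.png")
E
python3 -c "
import cv2;im=cv2.imread('pics/g1.png');cv2.imwrite('pics/g1z.png',cv2.resize(im[130:280,220:420],None,fx=4,fy=4,interpolation=cv2.INTER_CUBIC))"
```

```text
above tray [-39.38  29.6 ] z 85.26 F [ 0.24 -0.04 -0.03] w 0.422 t 4.09
down hit=False tray [-39.72  29.67] z 27.32 F [ 0.19 -0.21 -0.87] w 0.414 t 4.97
gripped tray [-39.63  29.82] z 27.69 F [-2.23 -0.99  5.9 ] w 0.152 t 5.29
```

View pics/g1z.png

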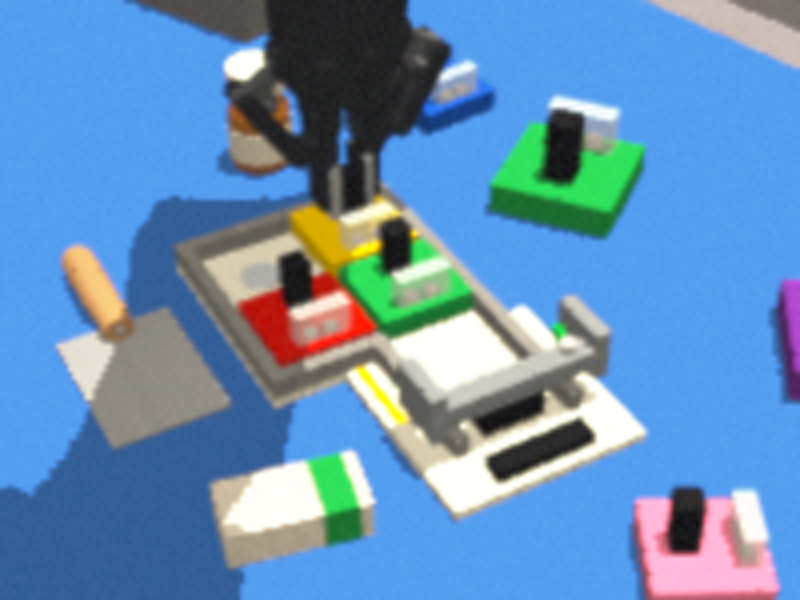

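Gripped on the post: width 0.152, about 13 mm, and the tool presses slightly downward. I'll slide yellow towards -y at the current height.

```bash
cat >> h.py <<'E'
def slide(x,y,speed=0.05,th=8):
    z=manip.current_eef_pos()[2]
    hit=manip.move_l(W(x,y,z),R,speed=speed,threshold=th); st("slide hit=%s"%hit); return hit
E
python3 - <<'E'
from h import *
slide(-39.6,-29.3)
E
```

```text
slide hit=False tray [-39.66 -29.6 ] z 27.68 F [-0.94  0.47  7.31] w 0.146 t 6.67
```

```bash
python3 - <<'E'
from h import *
release()
manip.goto(W(10,10,0.2),R); wsnap("w2.png"); 
im=cv2.imread("pics/w2.png"); st("v")
E
```

```text
released tray [-39.45 -29.49] z 27.46 F [-1.07  0.4   0.26] w 0.42 t 7.02
v tray [10.17  9.48] z 199.01 F [-0.03  0.2  -0.37] w 0.418 t 8.28
```

View pics/w2.png

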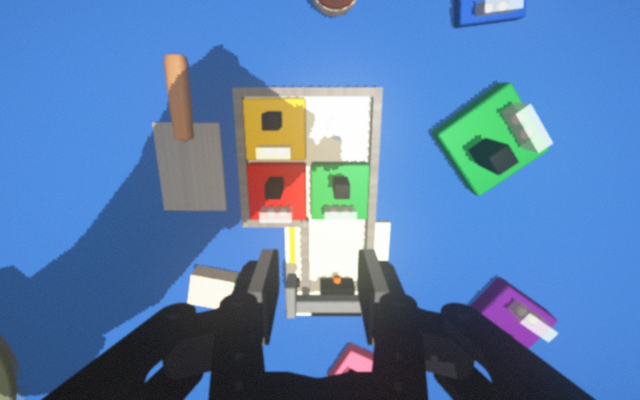

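Yellow lies flat in the former free place, near (273,128), and the place at (340,125) is now free. Next is green, towards -x.

```bash
python3 - <<'E'
from h import *
grip(20,29.6)
h=slide(-39.3,29.4)
if not h:
    release()
    grip(20,-29.8)
    c=snap("scene","g2.png")
E
```

```text
above tray [19.4  30.23] z 86.72 F [ 0.34  0.16 -0.64] w 0.417 t 9.04
down hit=False tray [19.84 29.75] z 27.26 F [-0.01 -0.77 -0.13] w 0.418 t 9.92
gripped tray [19.86 30.  ] z 27.67 F [-0.81 -0.51  7.37] w 0.152 t 10.24
slide hit=True tray [19.87 29.98] z 27.64 F [-1.1  -1.73  8.42] w 0.15 t 10.49
```

```bash
python3 - <<'E'
from h import *
h=slide(10,29.4,speed=0.02,th=12)
E
```

```text
slide hit=False tray [ 9.7  29.37] z 27.68 F [-0.3   1.13  0.9 ] w 0.148 t 11.14
```

```bash
python3 - <<'E'
from h import *
h=slide(-39.3,29.4,th=10)
if not h:
    release()
    manip.goto(W(10,10,0.2),R); wsnap("w3.png")
E
```

```text
slide hit=True tray [ 9.44 29.41] z 27.65 F [-0.31  0.21  7.17] w 0.151 t 11.39
```

```bash
python3 - <<'E'
import cv2;im=cv2.imread('pics/w3.png');cv2.imwrite('pics/w3z.png',cv2.resize(im[80:240,220:400],None,fx=3.7,fy=3.7,interpolation=cv2.INTER_CUBIC))
E
```

```text
[ WARN:0@0.021] global loadsave.cpp:275 findDecoder imread_('pics/w3.png'): can't open/read file: check file path/integrity
Traceback (most recent call last):
TypeError: 'NoneType' object is not subscriptable
```

The stop came from a start transient in Fz as the preload shifted, not from a contact. I'll continue with a higher threshold.

```bash
python3 - <<'E'
from h import *
h=slide(-39.3,29.4,speed=0.04,th=16)
if not h:
    release()
    manip.goto(W(10,10,0.2),R); wsnap("w3.png")
    im=cv2.imread('pics/w3.png');cv2.imwrite('pics/w3z.png',cv2.resize(im[80:240,220:400],None,fx=3.7,fy=3.7,interpolation=cv2.INTER_CUBIC))
E
```

```text
slide hit=True tray [ 9.35 29.42] z 27.67 F [-1.71 -1.79  8.53] w 0.151 t 11.7
```

```bash
python3 - <<'E'
from h import *
for n,S in (("side",(240,150,400,270)),("scene",(260,140,420,260))):
    c=snap(n,n+"3.png"); cv2.imwrite(f"pics/{n}3z.png",cv2.resize(c["img"][S[1]:S[3],S[0]:S[2],::-1],None,fx=5,fy=5,interpolation=cv2.INTER_CUBIC))
wsnap("w3.png"); st("now"); print(manip.current_moment())
E
```

```text
now tray [ 9.38 29.41] z 27.68 F [-1.75 -1.3   6.77] w 0.152 t 11.85
[-0.32619165  0.22175271 -0.01112736]
```

View pics/side3z.png

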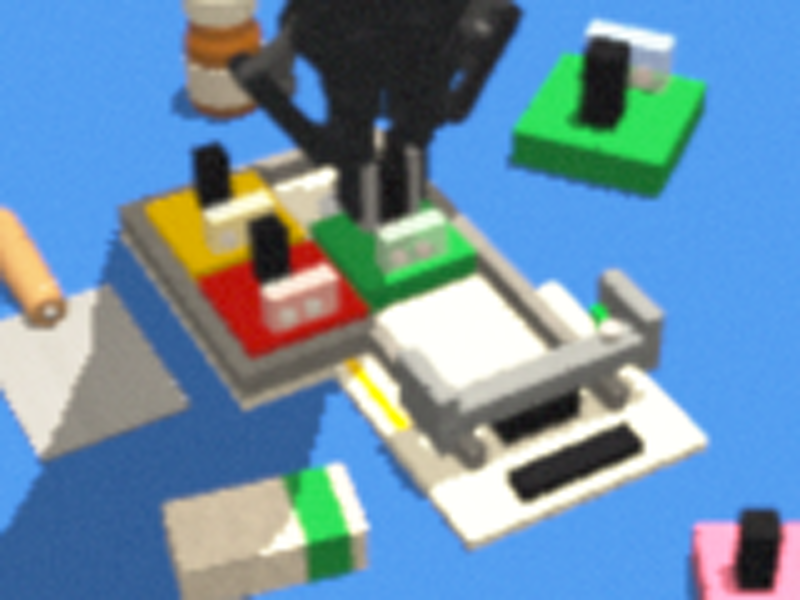

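View pics/scene3z.png

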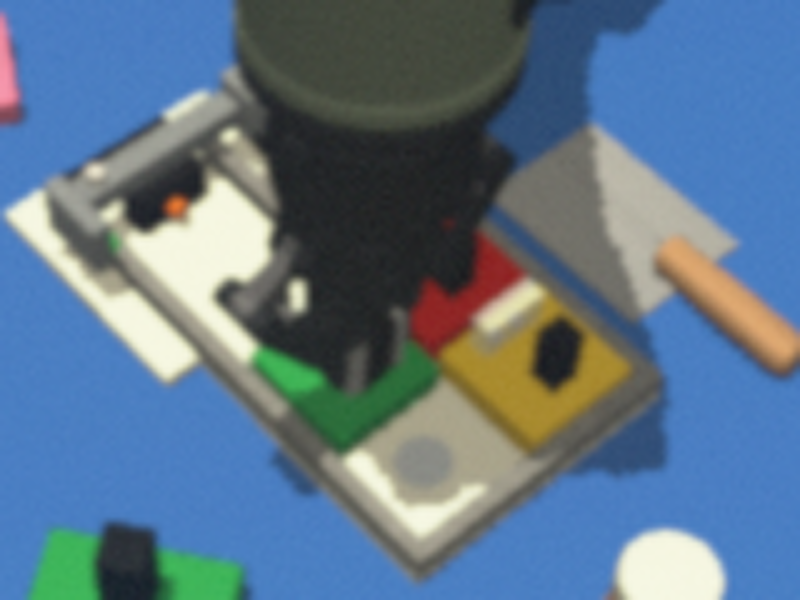

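View pics/w3.png

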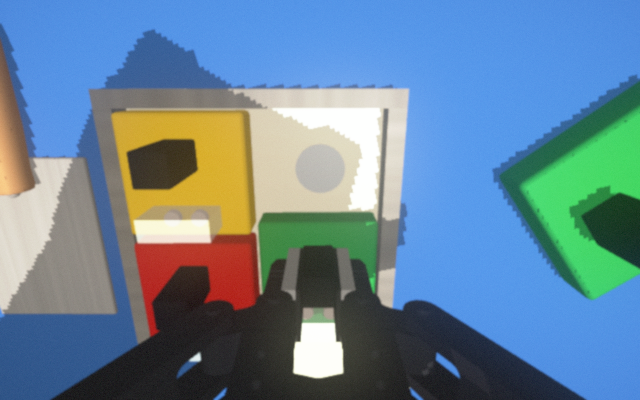

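Green is clear on both sides: edge near (262,212) against yellow at (250,200), and free at the wall. Nothing blocks it, so I'll slide slowly with a looser threshold.

```bash
python3 - <<'E'
from h import *
h=slide(0,29.3,speed=0.025,th=25)
if not h: h=slide(-38.8,29.3,speed=0.035,th=25)
E
```

```text
slide hit=False tray [-0.31 29.26] z 27.67 F [-0.25  1.7  -0.24] w 0.151 t 12.37
slide hit=False tray [-39.05  29.28] z 27.67 F [ 0.64 -0.02  0.38] w 0.146 t 13.62
```

```bash
python3 - <<'E'
from h import *
release()
grip(20,-29.7)
h=slide(20,-24,speed=0.02,th=25)
if not h: h=slide(19.6,29.4,speed=0.035,th=25)
wsnap("w4.png")
for n,S in (("side",(240,150,400,270)),):
    c=snap(n,n+"4.png"); cv2.imwrite(f"pics/{n}4z.png",cv2.resize(c["img"][S[1]:S[3],S[0]:S[2],::-1],None,fx=5,fy=5,interpolation=cv2.INTER_CUBIC))
E
```

```text
released tray [-38.79  29.23] z 27.6 F [ 0.17 -0.29 -0.67] w 0.419 t 13.97
above tray [ 19.32 -29.47] z 84.69 F [-0.36 -0.35  0.48] w 0.419 t 15.24
down hit=False tray [ 19.85 -29.55] z 27.27 F [-1.23  0.03  0.25] w 0.419 t 16.12
gripped tray [ 19.91 -29.4 ] z 27.56 F [-0.8  -0.69  5.88] w 0.145 t 16.44
slide hit=False tray [ 20.05 -23.77] z 27.61 F [ 0.99 -0.65 -1.22] w 0.148 t 16.88
slide hit=False tray [19.62 29.72] z 27.6 F [-1.87  1.08  2.36] w 0.148 t 18.55
```

View pics/side4z.png

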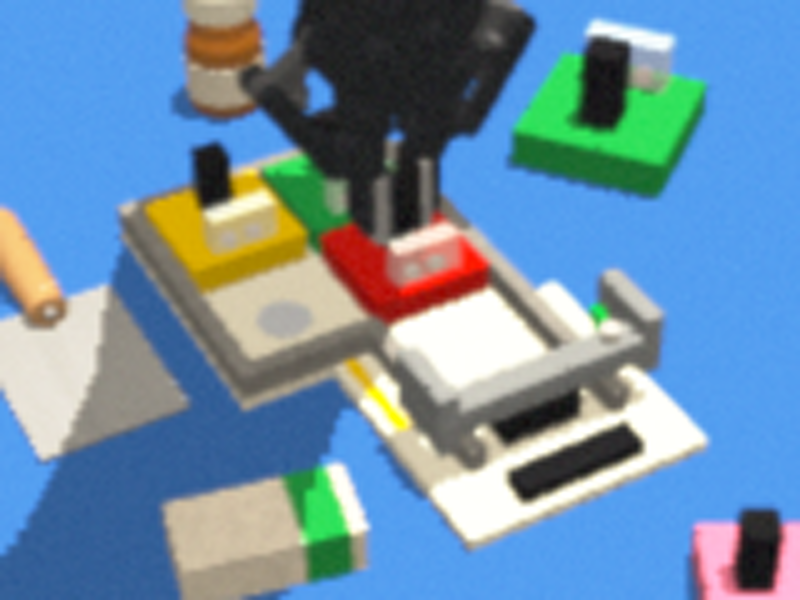

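View pics/w4.png

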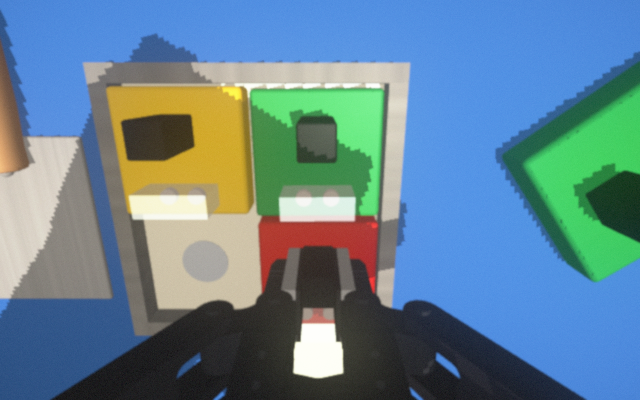

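Red is at (30,30) and flat, with green and yellow flat behind it. Before entering the bay I'll check red's lateral gap to the y=59 wall.

```bash
python3 - <<'E'
from h import *
im=cv2.imread('pics/w4.png');cv2.imwrite('pics/w4z.png',cv2.resize(im[180:300,240:420],None,fx=4.4,fy=4.4,interpolation=cv2.INTER_CUBIC))
print(im[250,365:405].tolist())
E
```

```text
[[55, 56, 179], [51, 50, 174], [55, 54, 176], [47, 50, 171], [55, 54, 174], [53, 50, 172], [56, 53, 175], [57, 55, 175], [53, 50, 170], [53, 50, 166], [57, 54, 157], [64, 60, 129], [78, 76, 102], [85, 86, 94], [96, 100, 105], [111, 115, 119], [111, 116, 121], [114, 118, 123], [114, 117, 123], [113, 116, 121], [115, 119, 122], [113, 117, 121], [117, 121, 126], [118, 119, 126], [114, 118, 124], [119, 120, 126], [116, 119, 125], [118, 120, 125], [115, 116, 121], [124, 121, 122], [152, 129, 116], [199, 138, 102], [225, 147, 92], [228, 149, 91], [227, 146, 89], [229, 148, 90], [229, 147, 89], [229, 149, 92], [228, 149, 91], [229, 149, 90]]
```

View pics/w4z.png

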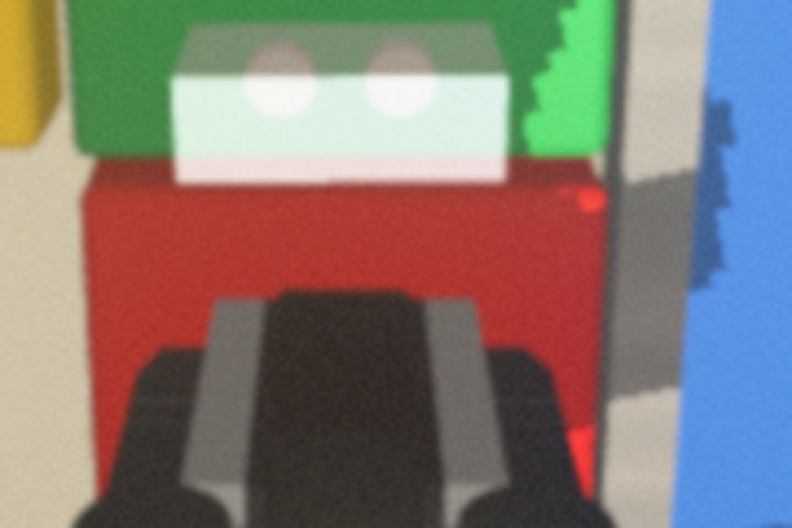

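Red's gap to the wall is about 1.9 mm against 1.5 mm when centred, so I'll aim at y = 30.0 in my frame and go slowly into the bay.

```bash
python3 - <<'E'
from h import *
h=slide(30,29.9,speed=0.02,th=15)
if not h: h=slide(50,29.95,speed=0.025,th=15)
if not h: h=slide(72,29.95,speed=0.025,th=15)
E
```

```text
slide hit=False tray [30.58 30.08] z 27.59 F [ 0.28 -3.05  2.89] w 0.147 t 19.32
slide hit=False tray [50.48 30.03] z 27.61 F [-0.87 -2.69  2.91] w 0.15 t 20.27
slide hit=False tray [72.45 30.01] z 27.59 F [-0.88 -2.9   3.37] w 0.145 t 21.3
```

```bash
python3 - <<'E'
from h import *
h=slide(97,30.0,speed=0.01,th=6)
wsnap("w5.png")
for n,S in (("side",(260,150,420,270)),("scene",(260,140,420,260))):
    c=snap(n,n+"5.png"); cv2.imwrite(f"pics/{n}5z.png",cv2.resize(c["img"][S[1]:S[3],S[0]:S[2],::-1],None,fx=5,fy=5,interpolation=cv2.INTER_CUBIC))
st("f")
E
```

```text
slide hit=True tray [92.67 30.  ] z 27.54 F [-0.98 -0.84  7.62] w 0.145 t 23.13
f tray [92.69 30.01] z 27.55 F [-0.41 -0.75  6.9 ] w 0.15 t 23.28
```

View pics/side5z.png

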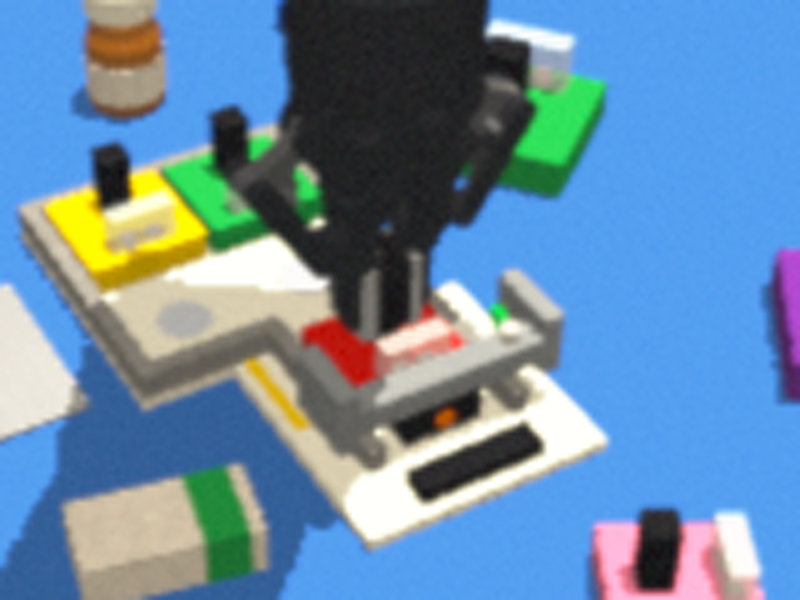

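View pics/scene5z.png

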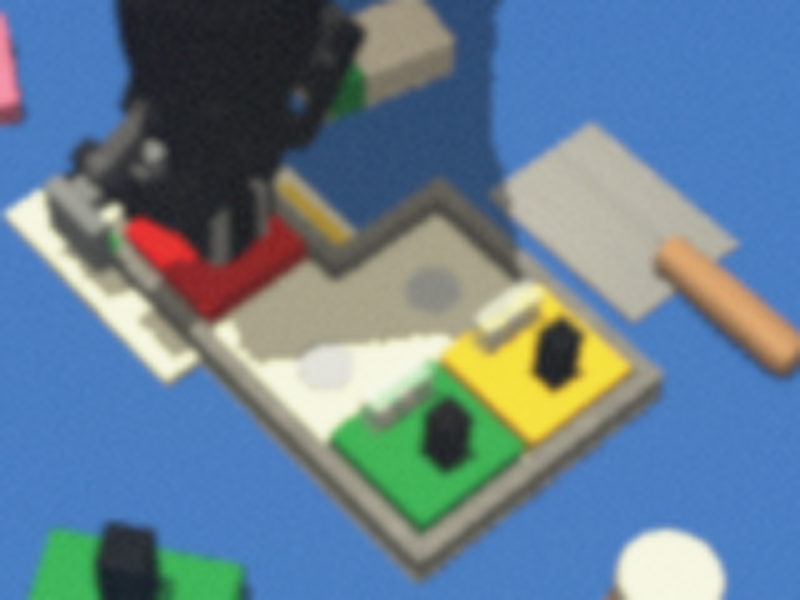

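The pin's rear end now shows behind the stop (orange at (447,415) in the side crop), so it has been pushed in. I'll press again gently to see whether this is the stop.

```bash
python3 - <<'E'
from h import *
p0=Tr(manip.current_eef_pos())
for k in range(3):
    h=slide(92.7+2*(k+1),30.0,speed=0.008,th=9)
    if h: break
c=snap("side","side6.png"); S=(260,150,420,270); cv2.imwrite("pics/side6z.png",cv2.resize(c["img"][S[1]:S[3],S[0]:S[2],::-1],None,fx=5,fy=5,interpolation=cv2.INTER_CUBIC))
E
```

```text
slide hit=True tray [92.66 29.95] z 27.56 F [-1.02  0.91  5.15] w 0.147 t 23.52
```

View pics/side6z.png

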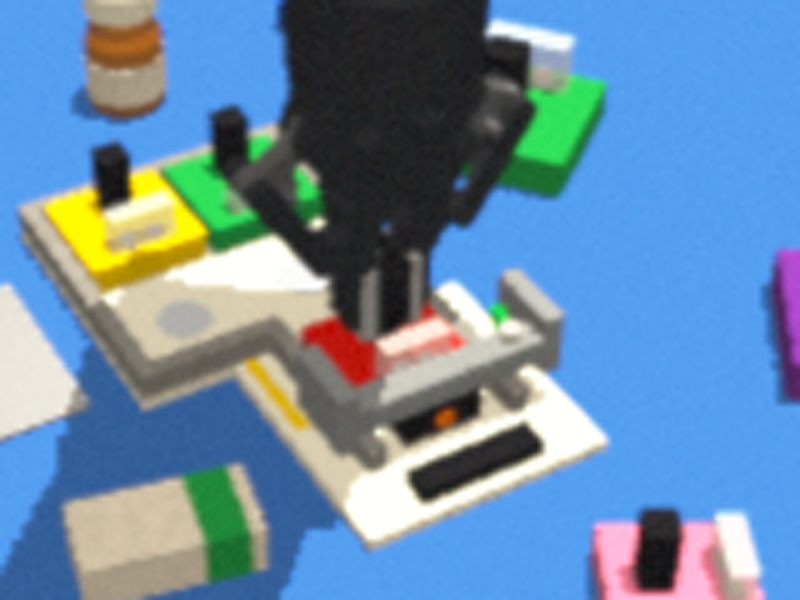

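```bash
python3 - <<'E'
from h import *
p=Tr(manip.current_eef_pos()); z=manip.current_eef_pos()[2]
for k in range(4):
    x=p[0]+0.5*(k+1)
    h=manip.move_l(W(x,30.0,z),R,speed=0.004,threshold=25); st("cmd %.2f hit=%s"%(x,h)); F=manip.current_ft_force()
    u=W(1,0,0)-W(0,0,0); print("  Fx_tray",(F@u*1e3).round(2))
    if h or F@u*1e3<-9: break
E
```

```text
cmd 93.16 hit=False tray [92.75 29.99] z 27.59 F [0.68 4.68 2.69] w 0.151 t 23.89
  Fx_tray -4.72
cmd 93.66 hit=False tray [92.81 30.  ] z 27.64 F [1.33 6.87 2.65] w 0.147 t 24.17
  Fx_tray -7.0
cmd 94.16 hit=False tray [92.82 30.  ] z 27.7 F [1.69 9.42 2.58] w 0.152 t 24.44
  Fx_tray -9.56
```

Home against the stop: the post stays at x = 92.8 while the force rises to 9.6 N, so the stop face is at about 130.8 mm. Now I'll release and check.

```bash
python3 - <<'E'
from h import *
release(0.42)
manip.goto(W(60,10,0.22),R); c=wsnap("w7.png"); 
im=cv2.imread('pics/w7.png');cv2.imwrite('pics/w7z.png',im)
for n,S in (("side",(260,150,420,270)),("scene",(260,140,420,260))):
    c=snap(n,n+"7.png"); cv2.imwrite(f"pics/{n}7z.png",cv2.resize(c["img"][S[1]:S[3],S[0]:S[2],::-1],None,fx=5,fy=5,interpolation=cv2.INTER_CUBIC))
st("up")
E
```

```text
released tray [94.69 29.93] z 27.4 F [ 0.18  1.09 -0.07] w 0.421 t 24.79
up tray [60.58  9.71] z 218.66 F [-0.44 -0.19  0.4 ] w 0.422 t 26.18
```

View pics/w7.png

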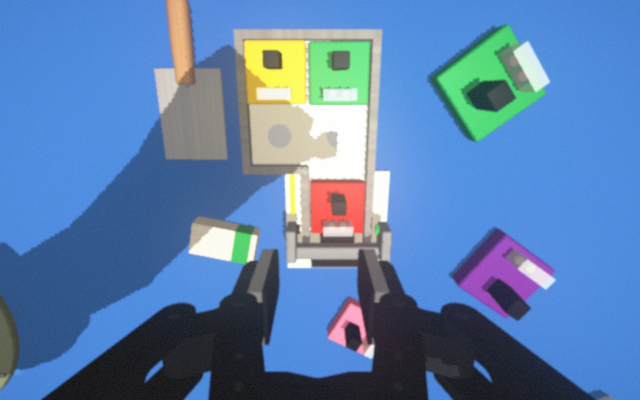

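View pics/side7z.png

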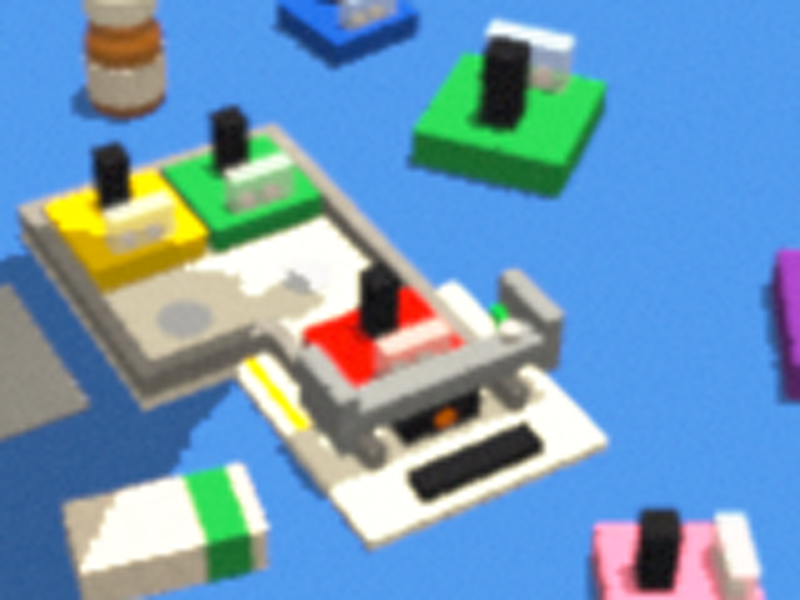

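View pics/scene7z.png

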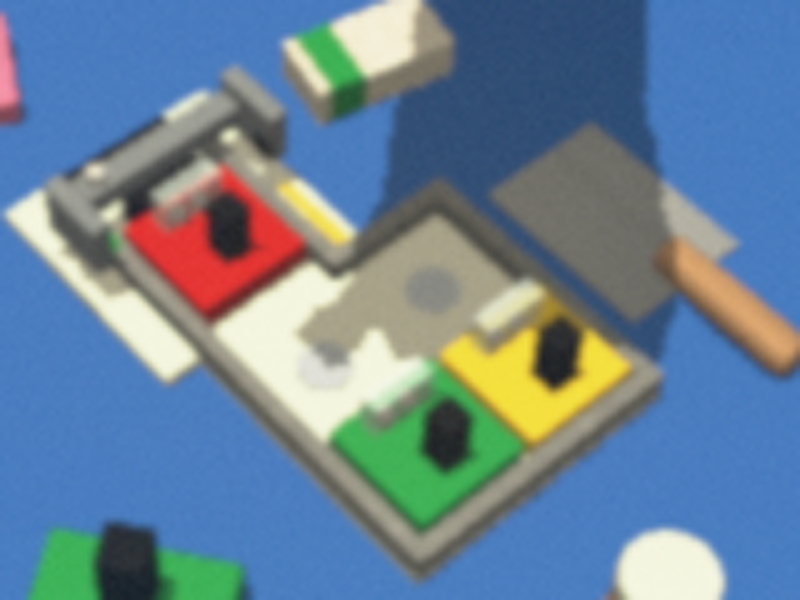

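Red is square in the bay, and the pin's rear end stands behind the stop at (447,415) as it did under load. Green and yellow are flat in the well, and the bystanders are unmoved. I'll hand it in.

```bash
python3 - <<'E'
from h import *
for a in ("side6","side7"):
    im=cv2.imread(f"pics/{a}.png"); h=cv2.cvtColor(im,cv2.COLOR_BGR2HSV)[225:240,340:360]; m=cv2.inRange(h,(5,150,120),(18,255,255)); ys,xs=np.nonzero(m); print(a,len(xs),xs.mean()+340,ys.mean()+225)
manip.job_done()
E
```

```text
side6 12 348.5833333333333 233.25
side7 12 348.5833333333333 233.25
the job is handed in; nothing more can be done
```

The red carrier is in the reader bay against the stop, and I've handed the job in at about 26 s of the 72 s allowed. No verdict is reported.

**Moves:** I gripped each carrier by its post and slid it flat. Yellow went to the free place, green to (-30, 30), red to (30, 30), and then red went into the bay. The last push was in small steps.

**Stop contact:** The red post stayed at tray x = 92.8 mm while the push rose to about 9.6 N. That puts the stop face at about 130.8 mm, within the stated 116 to 132 mm.

**Last checks:**
- The orange pin's rear end stands out behind the stop, at the same pixels before the final push and after release.
- Red is square in the bay, with the cell between the U's arms.
- Green and yellow lie flat in the well.
- The jar, carton and spatula look unmoved.

**Doubts:**
- **False stops:** The force-threshold stops tripped three times while I slid green, with nothing in the way. They came from start transients, so I raised the threshold and slowed down. I confirmed the final contact by force against displacement instead.
- **Camera agreement:** The fixed cameras disagreed with the wrist-camera tray fit by about 1 px (1 to 2 mm).
- **Pin travel:** I inferred that the pin is fully in from the stop contact and the picture. I did not measure it directly.

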